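# Load a tube in the welding jig, close the stop and clamp it

### The arm

A 6-joint arm with a two-finger parallel gripper is mounted at the origin on the work surface. World frame = base frame: x ahead of the robot, y to its left, z up, the work surface at z = 0. Lengths are in m, angles in rad, forces in N, time in s.
With the tool pointing down it reaches from about 0.35 to 0.975 m from the base axis. Payload 17.4 kg.
Tool frame: the origin (TCP) lies between the finger pads; the fingertips stand 14 mm ahead of it and the grasp point (between the pads) lies 5 mm behind it (ctrl.tcp_to_tips is the distance from the TCP to the fingertips, in m); z points along the fingers, y is the line along which they close (so a half turn about z gives the same grasp; the last joint's range is limited). The gripper opens to 85 mm and grips with 20 to 120 N. Pads are 22 mm wide; open, the fingers measure 114 mm over their backs; the gripper's body (76 mm by 85 mm) begins 54 mm behind the grasp point. The pads swing forward as they close: fully open they stand 13 mm farther back than shut.
Start: joints at [-1.286, 0.116, 1.442, -0, 1.584, -0.038], TCP at [0.214, -0.64, 0.245] pointing down, gripper open.
Joint ranges: [-2.83, 2.83], [-0.83, 2.19], [0.07, 2.5], [-1.14, 4.28], [0.01, 3], [-2.97, 2.97]. Speed limits (rad/s): [1.89, 1.89, 2.22, 3.14, 3.14, 3.14].

### API

Orientations are given as [roll, pitch, yaw] about the fixed x, y, z axes, in that order (R = Rz(yaw) Ry(pitch) Rx(roll)).
In Python, from plant import ctrl, optics, finder gives the robot as it stands.
- The arm moves only by the tool apply_moves, never from a script. Its argument "steps" is text: rows parted by semicolons, each of 7 numbers parted by spaces: the finger opening in m, from 0 to 0.0854, then the shift along the tool's x, y, z in m, then the turn, a rotation vector about the tool's x, y, z in rad. In form: claw dx dy dz ax ay az; .... A call has 1 to 20 rows; each row shifts and turns the commanded pose from where the row before left it, along the tool's axes as they then stand; what a row does not reach is not made up. A row lasts 1/12 s, in which the tool goes at most 41.7 mm and 7.16 degrees, less where a joint would pass 70% of its speed; a pose out of reach is approached as far as the arm can. A call is refused whole if a number of a shift passes 0.0417 or a number of a turn 0.125, either way. A call with a gripper value outside its range is refused whole. The fingers move at their own pace and stop on an object; "newtons" is the grip in N (left out, the last holds). Time passes only in rows, so rows that do not move let the fingers close. It gives the time, the measured TCP pose, the force, the opening and the grip force at its end, in the units of the state.
- ctrl.get_obs(): the state, without advancing time (a new reading comes with each control period).
- optics.capture(name): name is "side" or "top"; returns a dict with "img" (384x512x3 uint8, red, green, blue), "mtx" (3x3 intrinsics, pixels), "dist" ([k1, k2, p1, p2, k3] as OpenCV has them; the pictures are not rectified), "R" (3x3) and "t" (3): a world point X has camera coordinates R X + t. Camera axes: x right, y down, z forward; pixel columns grow to the right and rows downward; lengths in m; the calibration is good to about 2 mm. A picture is of the moment at which its call begins. There is no depth.
- ctrl.finish_job(): hands the job in; it is judged then, once.
Trained networks look in the newest picture that a camera, given by its name, has taken for a name from the list of things; names that differ only in an ending like _2 or _b are one class to them, and where a whole thing is asked for, a point or a joint stands for the part that bears it (a point fixed in the world has none). Each returns a list of dicts, best first, with "score" (0 to 1); they miss things now and then, are a little off and sometimes report something else, mostly with a low value. They report only what shows in the picture. A call takes as long as a camera call. They do not tell look-alikes from the thing itself.
- finder.silhouettes(camera, thing): "pixels" (384x512 bool, what is visible of it).
- finder.landmark_of(camera, thing): "position" ([x, y, z] in m, in the coordinates of the camera as it stood for that picture, good to about 4 mm: a listed point, or the origin of a listed thing).
The state is a dict: "time_s": time; "q": joint angles; "joint_vel": joint speeds; "joint_torque": joint torques, N m; "ee_pos": TCP position; "ee_rot": TCP orientation; "force": force on the tool from outside, world axes, zero at the start; "moment": the same for the moment, N m; "gripper_width": finger opening in m; "finger_force": force on a finger pad.
Only numpy, scipy, OpenCV 4.12 (cv2) and the standard library are available. Lean on these libraries where they do the work, as an engineer would, in place of code of your own. Each camera call takes 0.05 s, during which the arm holds its last target. There are 200 camera calls.

### The job

Take the square steel tube off the plywood board and set it down gently, not dropping it, flat in the channel of the welding jig, swinging the jig's clamp arm up out of the way first if it leans over the channel. Then slide the carriage along until the tube is held snug, end to end, between the carriage and the fixed end stop; and only after that swing the clamp arm down so its rubber foot presses firmly on the tube and stays there. Leave the other two steel pieces, the tin and the spray can where they are.

Things in the scene. Friction and masses are not known exactly. Their poses are not given: they have to be found in the camera images.
- jig: Welding jig: a steel base plate 210 (x) x 300 (y) x 15 mm bolted down; origin under its centre, z up. At its -y end stands the fixed end stop (60 wide, top 49 mm above the table). Two rails 10 mm high (tops 25 mm above the table), 8 mm thick, with a free gap of 48 mm, form a channel along y. The carriage runs on the +y part; the clamp's cheeks stand on the +x side
- nest (a point): on the plate in the channel, where the middle of the tube's underside belongs when its end touches the fixed end stop; at (-20, -60, 15) mm in the jig's frame, axes as the jig; the stop's face is 60 mm to -y of it. Fingers beside the seated tube must stay above the rails
- carriage (a joint): sliding aluminium stop: 0 = fully back (its face 100 mm from the end of a tube that touches the end stop), grows as it moves to the jig's -y, towards the tube, in m; 0.100 = touching such a tube, 0.115 = end of travel. Takes 3 N to slide
- carriage_grip (a point): top centre of the carriage's black upright grip, 20 (x) x 16 (y) mm, 42 mm tall, top 94 mm above the table; below it is a block 52 x 40 mm, top 53 mm above the table, whose face is 20 mm to -y of this point. Moves with the carriage
- clamp (a joint): clamp arm angle in rad, hinge axis along the jig's y: 0 = level, its foot just touching a seated tube's top; 1.57 = arm upright; 2.0 = open stop. Without a tube it goes below 0. Stays where it is left; takes about 4 N at the bar to move
- clamp_hinge (a point): hinge axis of the clamp arm, at (80, -60, 86) mm in the jig's frame. The arm is a 14 mm square bar; the rubber foot (20 mm diameter, reaching 31 mm below the arm's centreline) is 100 mm along it, towards the jig's -x when level
- clamp_bar (a point): centre of the clamp's black T-bar, a round bar of 16 mm diameter and 96 mm length along the jig's y, across the end of the arm 150 mm from the hinge. The arm joins it at the middle, so grip it about 30 mm to either side, or push it. The axes of this point turn with the arm
- foot: the clamp's rubber foot, 20 mm diameter, 24 mm long; origin at the centre of its end face, which rests on the tube when the clamp is down
- tube: the work: square steel tube, 120 mm long along its own x, 40 x 40 mm, closed on all four sides and open at the ends, 0.45 kg; origin at its very centre, 20 mm above its underside; lies on the board (top of board 8 mm above the table)
- board: plywood board 300 (x) x 170 (y) x 8 mm, fixed; origin under its centre. Three cut steel pieces lie side by side on it, about 90 mm apart along its x, in any order, each roughly along its y
- channel: bystander: steel U-channel, 120 mm long along its x, 40 wide, 35 mm tall, open side up; origin under its centre
- angle: bystander: steel angle (L section), 120 mm long along its x, 40 wide, 40 mm tall, upright leg along its -y edge; origin under its centre
- tin: bystander: squat grey tin, 84 mm diameter, 85 mm tall, standing near the carriage's end of the jig; origin under its centre
- spray: bystander: aluminium spray can, 64 mm diameter, 190 mm tall, standing at the far side; origin under its centre
Not all that is in view belongs to the job. What is shaped like the tube but red or yellow is not meant.

How it is judged:
On the way, in this order (a step that is already met when the one before it is completed fails the run):
1. the tube lies flat in the jig's channel, along it (x of tube in the frame of nest between -0.007 and 0.007 m and y of tube in the frame of nest between -0.004 and 0.055 m and z of tube in the frame of nest between 0.016 and 0.024 m and angle between the x axis of tube and the y axis of jig, either way round below 0.09 rad), for 0.2 s.
2. the carriage holds the tube against the fixed end stop (x of tube in the frame of nest between -0.007 and 0.007 m and y of tube in the frame of nest between -0.004 and 0.0035 m and z of tube in the frame of nest between 0.016 and 0.024 m and angle between the x axis of tube and the y axis of jig, either way round below 0.09 rad and value of joint carriage above 0.0955 m), for 0.2 s.
3. the clamp's foot is down on the tube (all of step 2 and value of joint clamp between -0.05 and 0.04 rad and contact force between foot and tube above 1 N), for 0.2 s.
At the end, for the whole second after the job is handed in: The tube lies flat in the channel (within 7 mm across, 4 mm in height, 0.09 rad), its end within 3.5 mm of the fixed end stop, the carriage up to it (at least 0.0955), and the clamp down on it (between -0.05 and 0.04 rad) with its foot pressing on the tube with more than 1 N; the tube at rest (all of step 3 and linear speed of tube below 0.01 m/s); the robot touches nothing.
It fails at once if the channel, the angle, the tin or the spray can is moved by more than 30 mm (distance of any of channel, angle, tin, spray from where it was at the start of the episode above 0.03 m).
It fails at once if the spray can is tipped over (angle between spray's own z axis and vertical above 0.4 rad).
It fails at once if the tube is let fall (faster than 0.5 m/s and out of the fingers) (linear speed of tube above 0.5 m/s and contact force between the fingers and tube below 0.1 N).
It also fails if it takes over 72 s, if anything falls off the work surface, if the arm or the gripper's body presses on something with over 40 N, if the wrist force passes 120 N, or if a joint passes its speed limit or range.

## Working session

There is one attempt and no reset: what is moved stays moved. The work goes in short steps, Python scripts to look and compute and a tool call to move; the robot and the scene stay as the last step left them, time stands still between calls to the robot, and variables do not carry over. Pictures are saved under pics/ and viewed, at most 10 in all, crops included, and the job is handed in when it is done.

Besides the shell and the picture viewer there is one more tool, called as name(argument=value, ...) on one line, values as JSON. apply_moves: Moves the arm, as the interface text tells. Its arguments: {"type":"object","properties":{"steps":{"type":"string"},"newtons":{"type":"number"}},"required":["steps"]}

```bash
ls; mkdir -p pics; cat > h.py <<'E'
from plant import ctrl, optics, finder
import numpy as np, cv2
def cap(n):
    c=optics.capture(n); return c
def world(c,p): return c["R"].T@(np.array(p)-c["t"])
def proj(c,X):
    return cv2.projectPoints(np.array(X,float).reshape(-1,3),cv2.Rodrigues(c["R"])[0],c["t"],c["mtx"],np.array(c["dist"]))[0].reshape(-1,2)
def onplane(c,uv,z):
    u=cv2.undistortPoints(np.array(uv,float).reshape(-1,1,2),c["mtx"],np.array(c["dist"])).reshape(-1,2)
    d=np.c_[u,np.ones(len(u))]@c["R"]; o=-c["R"].T@c["t"]
    return o+d*((z-o[2])/d[:,2:])
E
python3 - <<'E'
from h import *
np.set_printoptions(precision=4,suppress=True)
ims=[]
for n in ["top","side"]:
    c=cap(n); ims.append(c["img"]); print(n,"cam at",-c["R"].T@c["t"])
    for th in ["jig","nest","carriage_grip","clamp_hinge","clamp_bar","foot","tube","board","channel","angle","tin","spray"]:
        for r in finder.landmark_of(n,th)[:4]:
            X=world(c,r["position"]); print(th,round(r["score"],2),X,proj(c,X)[0].round())
    cv2.imwrite(f"pics/{n}0.png",cv2.resize(c["img"][:,:,::-1],(800,600),interpolation=cv2.INTER_CUBIC))
s=ctrl.get_obs(); print(s["ee_pos"],s["ee_rot"],s["gripper_width"],s["time_s"])
E
```

```text
pics
top cam at [0.3859 0.0862 1.1097]
jig 0.63 [ 0.528  -0.2013 -0.0024] [340. 199.]
nest 0.9 [ 0.5166 -0.2592  0.0116] [362. 204.]
carriage_grip 0.65 [ 0.5069 -0.0984  0.0958] [309. 202.]
clamp_hinge 0.95 [ 0.6157 -0.2586  0.0831] [369. 163.]
clamp_bar 0.81 [ 0.5979 -0.2575  0.2346] [391. 157.]
clamp_bar 0.33 [0.589  0.2175 0.0073] [188. 172.]
foot 0.47 [ 0.5776 -0.2574  0.1824] [383. 170.]
tube 0.85 [0.55   0.4192 0.0198] [113. 183.]
tube 0.78 [0.3794 0.4595 0.0197] [ 94. 246.]
tube 0.71 [0.412  0.2125 0.0249] [186. 237.]
board 0.88 [ 0.4951  0.2139 -0.002 ] [188. 207.]
board 0.34 [0.7789 0.0015 0.0047] [268. 109.]
channel 0.6 [0.5938 0.218  0.0066] [188. 170.]
angle 0.72 [0.4987 0.2258 0.0089] [184. 205.]
angle 0.16 [ 0.5781 -0.2601  0.1828] [384. 170.]
tin 0.95 [0.5283 0.0119 0.0005] [263. 197.]
tin 0.6 [ 0.5162 -0.2586  0.0131] [362. 204.]
spray 0.58 [0.7787 0.0008 0.0031] [269. 109.]
side cam at [0.3054 0.8573 0.8907]
jig 0.94 [ 0.5312 -0.2007 -0.0008] [267. 156.]
nest 0.63 [ 0.5191 -0.2615  0.0141] [274. 141.]
carriage_grip 0.86 [ 0.5074 -0.0948  0.094 ] [267. 154.]
carriage_grip 0.55 [ 0.5183 -0.2609  0.0164] [275. 140.]
clamp_hinge 0.84 [ 0.6174 -0.2546  0.0867] [244. 120.]
clamp_bar 0.68 [ 0.6025 -0.2556  0.2337] [247.  79.]
foot 0.49 [ 0.5757 -0.2528  0.1838] [256.  95.]
foot 0.33 [ 0.5998 -0.2533  0.233 ] [248.  79.]
tube 0.97 [0.4079 0.2134 0.0247] [280. 260.]
tube 0.94 [0.5414 0.4248 0.0208] [200. 326.]
tube 0.61 [0.2353 0.3056 0.0218] [347. 307.]
tube 0.58 [0.3765 0.4582 0.0151] [271. 359.]
board 0.57 [0.4925 0.2184 0.0005] [246. 262.]
channel 0.56 [0.5946 0.2219 0.008 ] [206. 254.]
angle 0.97 [0.4974 0.227  0.0107] [243. 262.]
tin 0.77 [ 0.5248  0.0093 -0.002 ] [253. 202.]
spray 0.65 [ 0.7773  0.0095 -0.0008] [170. 188.]
[ 0.2141 -0.6401  0.2453] [-3.1416  0.      0.3228] 0.08556784512053803 1.3
```

View pics/top0.png

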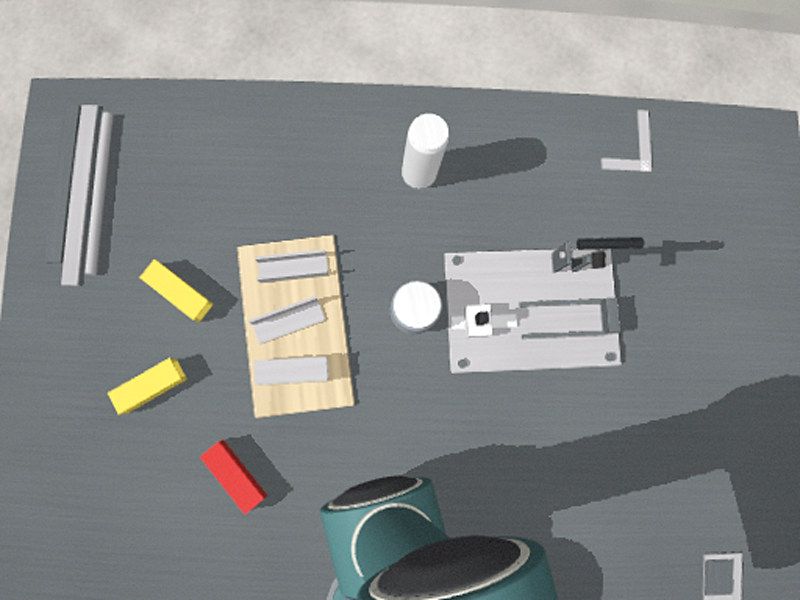

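View pics/side0.png

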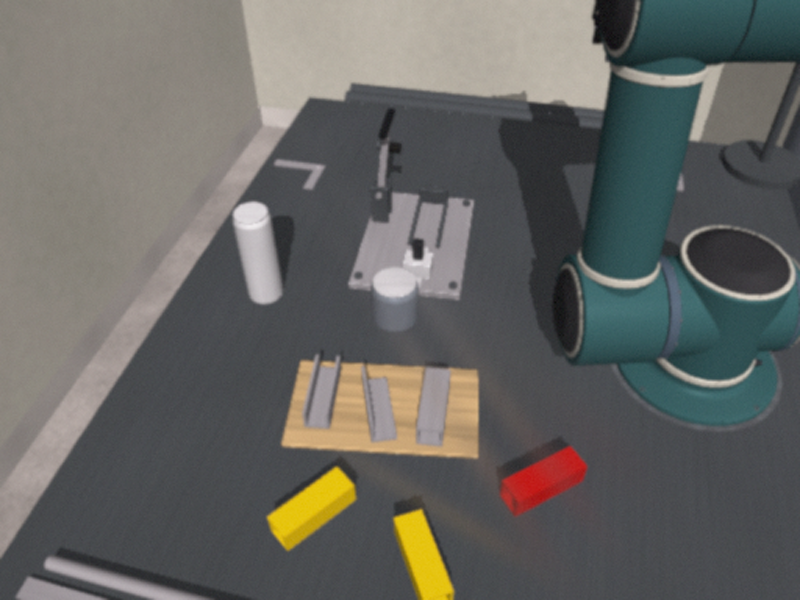

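Candidates for the tube (top, 512×384 px): the plain closed bar on the board at (186,237); the channel (188,170); the angle (184,205); the yellow bars (113,183) and (94,246), and the red bar at about (150,305). The description fits the closed grey piece at (186,237). Next I'll fit poses and check a crop.

```bash
cat >> h.py <<'E'
from scipy.optimize import minimize
S=4
def box(cx,cy,z0,z1,lx,ly):
    return np.array([[cx+a*lx/2,cy+b*ly/2,z] for a in(-1,1) for b in(-1,1) for z in(z0,z1)])
def place(P,x,y,yaw):
    c,s=np.cos(yaw),np.sin(yaw); return np.c_[x+P[:,0]*c-P[:,1]*s,y+P[:,0]*s+P[:,1]*c,P[:,2]]
def render(c,parts):
    m=np.zeros((384*S,512*S),np.uint8)
    for P in parts:
        h=cv2.convexHull(((proj(c,P)+.5)*S-.5).astype(np.float32)); cv2.fillConvexPoly(m,np.round(h*16).astype(np.int32),1,shift=4)
    return m
def iou(views,parts):
    r=[]
    for c,M in views:
        m=render(c,parts); r.append((m&M).sum()/(m|M).sum())
    return np.array(r)
def up(px): return cv2.resize(px.astype(np.uint8),None,fx=S,fy=S,interpolation=cv2.INTER_NEAREST)
def tube_parts(v,z=.008): return [place(box(0,0,z,z+.04,.12,.04),*v)]
def jig_parts(v):
    x,y,yaw,q,th=v; c,s=np.cos(th),np.sin(th)
    L=[box(0,0,0,.015,.21,.3),box(-.02,-.135,.015,.049,.06,.03),box(-.02,.12-q,.015,.053,.052,.04),box(-.02,.12-q,.05,.094,.02,.016)]
    def arm(u0,u1,w0,w1,ly): # u along arm, w below it
        return np.array([[.08-u*c-w*s,-.06+b*ly/2,.086+u*s-w*c] for u in(u0,u1) for w in(w0,w1) for b in(-1,1)])
    L+=[arm(0,.15,-.007,.007,.014),arm(.142,.158,-.008,.008,.096),arm(.09,.11,.0,.031,.02)]
    L+=[box(.08,-.06,.015,.095,.025,.03)]
    return [place(P,x,y,yaw) for P in L]
def fit(views,f,v0,step):
    v0=np.array(v0,float); best=minimize(lambda v:-iou(views,f(v)).sum(),v0,method="Nelder-Mead",options=dict(initial_simplex=np.vstack([v0]+[v0+np.eye(len(v0))[i]*step[i] for i in range(len(v0))]),xatol=1e-4,fatol=1e-5,maxiter=400))
    return best.x,iou(views,f(best.x))
def mask(n,th,c,X,rad=12):
    for r in finder.silhouettes(n,th):
        ys,xs=np.nonzero(r["pixels"]); 
        if np.hypot(*(np.array([xs.mean(),ys.mean()])-proj(c,X)[0]))<rad: return r["pixels"]
E
python3 - <<'E'
from h import *
np.set_printoptions(precision=4,suppress=True)
tv,jv=[],[]
for n in ["top","side"]:
    c=cap(n)
    m=mask(n,"tube",c,[.41,.213,.028])
    if m is not None: tv.append((c,up(m)))
    j=mask(n,"jig",c,[.53,-.2,.02],30)
    if j is not None: jv.append((c,up(j)))
    if n=="top":
        a=c["img"][215:260,150:225,::-1]; m1=m if m is not None else np.zeros((384,512),bool)
        b=c["img"].copy(); e=m1^cv2.erode(m1.astype(np.uint8),np.ones((3,3))).astype(bool); b[e]=[255,0,0]
        j1=j if j is not None else m1
        d=c["img"][140:250,270:420].copy(); dj=(j1^cv2.erode(j1.astype(np.uint8),np.ones((3,3))).astype(bool))[140:250,270:420]; d[dj]=[255,0,0]
        A=cv2.resize(np.vstack([a,b[215:260,150:225,::-1]]),(330,396),interpolation=cv2.INTER_CUBIC); D=cv2.resize(d[:,:,::-1],(460,337)); D=cv2.copyMakeBorder(D,0,396-337,0,0,cv2.BORDER_CONSTANT)
        cv2.imwrite("pics/crop1.png",np.hstack([A,D]))
print(len(tv),len(jv))
for vs in (tv,tv[:1],tv[1:]): print("tube",fit(vs,tube_parts,[.41,.213,1.55],[.006,.006,.1]))
for vs in (jv,jv[:1],jv[1:]): print("jig",fit(vs,jig_parts,[.53,-.2,.05,.016,1.46],[.006,.006,.05,.01,.1]))
E
```

```text
2 1
tube (array([0.4126, 0.2119, 1.6624]), array([0.9322, 0.8892]))
tube (array([0.4114, 0.2117, 1.6643]), array([0.9516]))
tube (array([0.4144, 0.2127, 1.656 ]), array([0.9266]))
jig (array([ 0.5327, -0.2007,  0.0755,  0.0198,  1.4597]), array([0.9605]))
jig (array([ 0.5327, -0.2007,  0.0755,  0.0198,  1.4597]), array([0.9605]))
jig (array([ 0.53 , -0.2  ,  0.05 ,  0.016,  1.46 ]), array([], dtype=float64))
```

View pics/crop1.png

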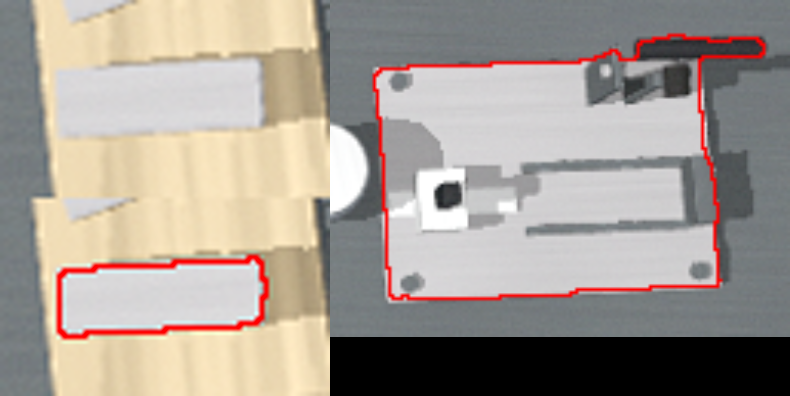

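The crop shows a plain closed flat-topped bar (top px 150–225 × 215–260), which is the tube. The jig outline fits at yaw 0.0755. The clamp stands at about 1.46 rad, so I'll push it further open before going for the tube.

apply_moves(steps="0 0 0 0 0 0 -0.12; 0 0 0 0 0 0 -0.12; 0 0 0 0 0 0 -0.12; 0 0 0 0 0 0 -0.12; 0 0 0 0 0 0 -0.12; 0 0 0 0 0 0 -0.12; 0 0 0 0 0 0 -0.12; 0 0 0 0 0 0 -0.12; 0 0 0 0 0 0 -0.12; 0 0 0 0 0 0 -0.12; 0 0 0 0 0 0 -0.1235; 0 0 0 0 0 0 0", newtons=40)

```text
time_s: 2.6
ee_pos: [0.2142, -0.6401, 0.2453]
ee_rot: [3.142, 0.0, 1.653]
force: [0.6, 0.5, -0.6]
gripper_width: -0.0
finger_force: 0.0
```

```bash
cat >> h.py <<'E'
JIG=[.5327,-.2007,.0755]
from scipy.spatial.transform import Rotation as Ro
def to(jx,jy,z,yaw=None,jig=None,world=None):
    J=jig or JIG
    p=place(np.array([[jx,jy,z]]),*J)[0] if world is None else np.array(world)
    s=ctrl.get_obs(); R=Ro.from_euler("xyz",s["ee_rot"]).as_matrix()
    d=R.T@(p-s["ee_pos"]); print("t %.2f pos"%s["time_s"],np.round(s["ee_pos"],4),"rot",np.round(s["ee_rot"],4),"w %.4f F"%s["gripper_width"],np.round(s["force"],1))
    print("tool delta",np.round(d,4),"az",None if yaw is None else round(-(yaw-s["ee_rot"][2]),4))
E
python3 -c "
from h import *
print(ctrl.tcp_to_tips); to(0,-.03,.235,1.6463)"
```

```text
0.014
t 2.60 pos [ 0.2142 -0.6401  0.2453] rot [3.1416 0.     1.6528] w -0.0000 F [ 0.6  0.5 -0.6]
tool delta [0.3819 0.3533 0.0103] az 0.0065
```

apply_moves(steps="0 0.0255 0.0235 0.0007 0 0 0; 0 0.0255 0.0235 0.0007 0 0 0; 0 0.0255 0.0235 0.0007 0 0 0; 0 0.0255 0.0235 0.0007 0 0 0; 0 0.0255 0.0235 0.0007 0 0 0; 0 0.0255 0.0235 0.0007 0 0 0; 0 0.0255 0.0235 0.0007 0 0 0; 0 0.0255 0.0235 0.0007 0 0 0; 0 0.0255 0.0235 0.0007 0 0 0; 0 0.0255 0.0235 0.0007 0 0 0; 0 0.0255 0.0235 0.0007 0 0 0; 0 0.0255 0.0235 0.0007 0 0 0; 0 0.0255 0.0235 0.0007 0 0 0; 0 0.0255 0.0235 0.0007 0 0 0; 0 0.0255 0.0235 0.0007 0 0 0; 0 0 0 0 0 0 0; 0 0 0 0 0 0 0")

```text
time_s: 4.02
ee_pos: [0.5375, -0.2309, 0.2347]
ee_rot: [-3.141, -0.0, 1.645]
force: [0.3, -0.3, -0.5]
gripper_width: -0.0001
finger_force: 0.0
```

```bash
python3 -c "
from h import *
to(0.1,-.03,.232,1.6463)"
```

```text
t 4.02 pos [ 0.5375 -0.2309  0.2347] rot [-3.1413e+00 -1.0000e-04  1.6449e+00] w -0.0001 F [ 0.3 -0.3 -0.5]
tool delta [0.0006 0.0975 0.0026] az -0.0014
```

Next, the push in +y (jig +x), slowly.

apply_moves(steps="0 0 0.01 0 0 0 0; 0 0 0.01 0 0 0 0; 0 0 0.01 0 0 0 0; 0 0 0.008 0 0 0 0; 0 0 0.006 0 0 0 0; 0 0 0.006 0 0 0 0; 0 0 0.006 0 0 0 0; 0 0 0.006 0.0005 0 0 0; 0 0 0.006 0.0005 0 0 0; 0 0 0.006 0.0005 0 0 0; 0 0 0.006 0.0005 0 0 0; 0 0 0.006 0 0 0 0; 0 0 0.006 0 0 0 0; 0 0 0.004 0 0 0 0; 0 0 0 0 0 0 0")

```text
time_s: 5.27
ee_pos: [0.6332, -0.2248, 0.2325]
ee_rot: [-3.142, -0.0, 1.647]
force: [0.1, 0.2, 0.2]
gripper_width: -0.0
finger_force: 0.0
```

```bash
python3 - <<'E'
from h import *
to(0,-.03,.235)
np.set_printoptions(precision=4,suppress=True)
for n in ["top","side"]:
    c=cap(n)
    for th in ["clamp_bar","foot","clamp_hinge"]:
        for r in finder.landmark_of(n,th)[:2]: print(n,th,r["score"],world(c,r["position"]))
E
```

```text
t 5.27 pos [ 0.6332 -0.2248  0.2325] rot [-3.1415e+00 -2.0000e-04  1.6466e+00] w -0.0000 F [0.1 0.2 0.2]
tool delta [ 0.0016 -0.0984 -0.0025] az None
top clamp_bar 0.61 [0.591  0.2176 0.0072]
top clamp_hinge 0.87 [ 0.6164 -0.2581  0.0865]
side clamp_bar 0.85 [ 0.6538 -0.2478  0.2277]
side foot 0.47 [ 0.6112 -0.2516  0.191 ]
side clamp_hinge 0.69 [ 0.6183 -0.2547  0.087 ]
```

apply_moves(steps="0 0 -0.02 0 0 0 0; 0 0 -0.02 0 0 0 0; 0 0 -0.02 0 0 0 0; 0 0 -0.02 0 0 0 0; 0.0854 0.028 -0.0065 0 0 0 0; 0.0854 0.028 -0.0065 0 0 0 0; 0.0854 0.028 -0.0065 0 0 0 0; 0.0854 0.028 -0.0065 0 0 0 0; 0.0854 0.028 -0.0065 0 0 0 0; 0.0854 0.028 -0.0065 0 0 0 0; 0.0854 0.028 -0.0065 0 0 0 0; 0.0854 0.028 -0.0065 0 0 0 0; 0.0854 0.028 -0.0065 0 0 0 0; 0.0854 0.028 -0.0065 0 0 0 0; 0.0854 0.028 -0.0065 0 0 0 0; 0.0854 0.028 -0.0065 0 0 0 0; 0.0854 0.028 -0.0065 0 0 0 0; 0.0854 0.028 -0.0065 0 0 0 0; 0.0854 0.028 -0.0065 0 0 0 -0.008; 0.0854 0.02 -0.0065 0 0 0 -0.008")

```text
time_s: 7.33
ee_pos: [0.4149, 0.2017, 0.2331]
ee_rot: [3.141, -0.001, 1.663]
force: [0.9, -0.6, 0.3]
gripper_width: 0.0858
finger_force: 0.0
```

```bash
python3 -c "
from h import *
to(0,0,0,1.6624,world=[.4126,.2119,.06])"
```

```text
t 7.33 pos [0.4149 0.2017 0.2331] rot [ 3.1410e+00 -5.0000e-04  1.6633e+00] w 0.0858 F [ 0.9 -0.6  0.3]
tool delta [ 0.0103 -0.0014  0.1731] az 0.0009
```

apply_moves(steps="0.062 0.0055 -0.0007 0.01 0 0 0; 0.062 0.005 -0.0007 0.02 0 0 0; 0.062 0 0 0.025 0 0 0; 0.062 0 0 0.025 0 0 0; 0.062 0 0 0.025 0 0 0; 0.062 0 0 0.02 0 0 0; 0.062 0 0 0.015 0 0 0; 0.062 0 0 0.012 0 0 0; 0.062 0 0 0.01 0 0 0; 0.062 0 0 0.01 0 0 0; 0.062 0 0 0.01 0 0 0; 0.062 0 0 0.01 0 0 0; 0.062 0 0 0.006 0 0 0; 0.062 0 0 0 0 0 0; 0.062 0 0 0 0 0 0")

```text
time_s: 8.58
ee_pos: [0.4133, 0.2103, 0.0348]
ee_rot: [-3.141, 0.0, 1.662]
force: [0.4, 0.8, -0.3]
gripper_width: 0.0619
finger_force: 0.0
```

```bash
python3 - <<'E'
from h import *
to(0,0,0,1.6624,world=[.4126,.2119,.035])
c=cap("side"); cv2.imwrite("pics/s1.png",cv2.resize(c["img"][170:330,130:370,::-1],(720,480),interpolation=cv2.INTER_CUBIC))
E
```

```text
t 8.58 pos [0.4133 0.2103 0.0348] rot [-3.1413e+00  1.0000e-04  1.6624e+00] w 0.0619 F [ 0.4  0.8 -0.3]
tool delta [ 0.0017 -0.0006 -0.0002] az -0.0
```

View pics/s1.png

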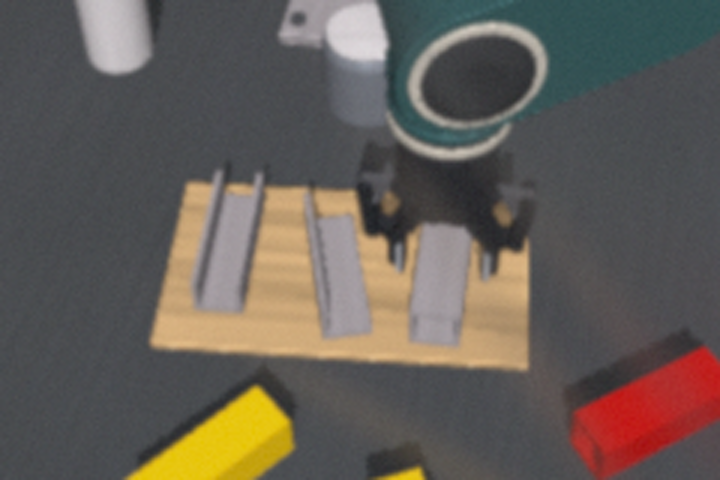

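The fingers straddle the tube (crop px 400 and 490, tube centre at 440), and the angle is clear. Close and lift.

apply_moves(steps="0.03 0 0 0 0 0 0; 0.03 0 0 0 0 0 0; 0.03 0 0 0 0 0 0; 0.03 0 0 0 0 0 0; 0.03 0 0 0 0 0 0; 0.03 0 0 0 0 0 0; 0.03 0 0 -0.005 0 0 0; 0.03 0 0 -0.01 0 0 0; 0.03 0 0 -0.01 0 0 0; 0.03 0 0 -0.015 0 0 0; 0.03 0 0 -0.02 0 0 0; 0.03 0 0 -0.025 0 0 0; 0.03 0 0 -0.025 0 0 0; 0.03 0 0 -0.025 0 0 0; 0.03 0 0 -0.025 0 0 0; 0.03 0 0 -0.01 0 0 0; 0.03 0 0 0 0 0 0", newtons=60)

```text
time_s: 10.05
ee_pos: [0.414, 0.2105, 0.2078]
ee_rot: [3.137, -0.001, 1.662]
force: [0.5, 0.8, -3.5]
gripper_width: 0.0388
finger_force: 61.1
```

```bash
python3 - <<'E'
from h import *
np.set_printoptions(precision=4,suppress=True)
to(-.02,-.045,.2,1.6463)
s=ctrl.get_obs(); z=s["ee_pos"][2]
tv=[];jv=[]
for n in ["top","side"]:
    c=cap(n)
    for r in finder.landmark_of(n,"tube")[:2]: print(n,"tube",round(r["score"],2),world(c,r["position"]))
    m=mask(n,"tube",c,[*s["ee_pos"][:2],z-.005],15)
    if m is not None: tv.append((c,up(m)))
    j=finder.silhouettes(n,"jig")
    if j: jv.append((c,up(j[0]["pixels"]))); print(n,j[0]["score"],j[0]["pixels"].sum())
print(len(tv))
for v in jv: print(fit([v],jig_parts,[.5327,-.2007,.0755,.02,1.82],[.006,.006,.05,.01,.1]))
if len(jv)==2: print(fit(jv,jig_parts,[.5327,-.2007,.0755,.02,1.82],[.006,.006,.05,.01,.1]))
E
```

```text
t 10.05 pos [0.414  0.2105 0.2078] rot [ 3.1375 -0.0014  1.6623] w 0.0388 F [ 0.5  0.8 -3.5]
tool delta [-0.465   0.0599  0.0074] az 0.016
top tube 0.74 [0.5462 0.4163 0.0188]
top tube 0.59 [0.3793 0.4598 0.0212]
top 0.75 9121
side tube 0.93 [0.2349 0.3031 0.0212]
side tube 0.93 [0.5384 0.4248 0.0241]
side 0.86 1993
1
(array([ 0.5323, -0.2003,  0.0771,  0.0261,  1.817 ]), array([0.9598]))
(array([ 0.5391, -0.2043,  0.1006,  0.0192,  1.7998]), array([0.3819]))
(array([ 0.5341, -0.1999,  0.0816,  0.0239,  1.817 ]), array([0.9533, 0.3709]))
```

apply_moves(steps="0.03 0 0 0 0 0 0.016; 0.03 -0.014 0.002 0 0 0 0; 0.03 -0.028 0.0041 0 0 0 0; 0.03 -0.028 0.0041 0 0 0 0; 0.03 -0.028 0.0041 0 0 0 0; 0.03 -0.028 0.0041 0 0 0 0; 0.03 -0.028 0.0041 0 0 0 0; 0.03 -0.028 0.0041 0 0 0 0; 0.03 -0.028 0.0041 0 0 0 0; 0.03 -0.028 0.0041 0 0 0 0; 0.03 -0.028 0.0041 0 0 0 0; 0.03 -0.028 0.0041 0 0 0 0; 0.03 -0.028 0.0041 0 0 0 0; 0.03 -0.028 0.0041 0 0 0 0; 0.03 -0.028 0.0041 0 0 0 0; 0.03 -0.028 0.0041 0 0 0 0; 0.03 -0.028 0.0041 0 0 0 0; 0.03 -0.025 0.0037 0 0 0 0; 0.03 0 0 0 0 0 0; 0.03 0 0 0 0 0 0")

```text
time_s: 12.12
ee_pos: [0.5149, -0.2434, 0.2041]
ee_rot: [-3.141, -0.001, 1.644]
force: [-0.6, 0.7, -3.8]
gripper_width: 0.0389
finger_force: 61.1
```

```bash
sed -i 's/^JIG=.*/JIG=[.5325,-.2005,.076]/' h.py; python3 - <<'E'
from h import *
np.set_printoptions(precision=4,suppress=True)
to(-.02,-.0415,.08,1.6468)
for n in ["top","side"]:
    c=cap(n)
    for th in ["tube","nest","carriage_grip"]:
        for r in finder.landmark_of(n,th)[:3]: print(n,th,round(r["score"],2),world(c,r["position"]))
E
```

```text
t 12.12 pos [ 0.5149 -0.2434  0.2041] rot [-3.1406 -0.0007  1.6439] w 0.0389 F [-0.6  0.7 -3.8]
tool delta [-0.0002  0.001   0.1241] az -0.0029
top tube 0.77 [ 0.5108 -0.2383  0.1928]
top tube 0.7 [0.3828 0.459  0.0194]
top tube 0.62 [0.5429 0.4189 0.02  ]
top nest 0.88 [ 0.5179 -0.261   0.0136]
top carriage_grip 0.58 [ 0.5074 -0.0988  0.0946]
side tube 0.89 [0.3748 0.4579 0.0174]
side tube 0.87 [ 0.5122 -0.2391  0.1961]
side tube 0.84 [0.2378 0.3046 0.0199]
side nest 0.66 [ 0.52   -0.2606  0.0143]
side nest 0.27 [0.5908 0.2216 0.0083]
side carriage_grip 0.6 [ 0.5104 -0.0969  0.0966]
side carriage_grip 0.19 [0.4998 0.2249 0.0107]
```

apply_moves(steps="0.03 0 0.0015 0.01 0 0 -0.002; 0.03 0 0 0.02 0 0 0; 0.03 0 0 0.02 0 0 0; 0.03 0 0 0.02 0 0 0; 0.03 0 0 0.02 0 0 0; 0.03 0 0 0.02 0 0 0; 0.03 0 0 0.015 0 0 0; 0.03 0 0 0.01 0 0 0; 0.03 0 0 0.009 0 0 0; 0.03 0 0 0 0 0 0; 0.03 0 0 0 0 0 0")

```text
time_s: 13.43
ee_pos: [0.5165, -0.2423, 0.0609]
ee_rot: [-3.142, -0.0, 1.648]
force: [0.6, -0.5, -3.6]
gripper_width: 0.0391
finger_force: 61.1
```

```bash
python3 - <<'E'
from h import *
to(-.02,-.0415,.0418,1.6468)
c=cap("top"); cv2.imwrite("pics/t2.png",cv2.resize(c["img"][140:260,280:440,::-1],(800,600),interpolation=cv2.INTER_CUBIC))
E
```

```text
t 13.43 pos [ 0.5165 -0.2423  0.0609] rot [-3.1415e+00 -1.0000e-04  1.6483e+00] w 0.0391 F [ 0.6 -0.5 -3.6]
tool delta [-0.0011 -0.0009  0.0191] az 0.0015
```

View pics/t2.png

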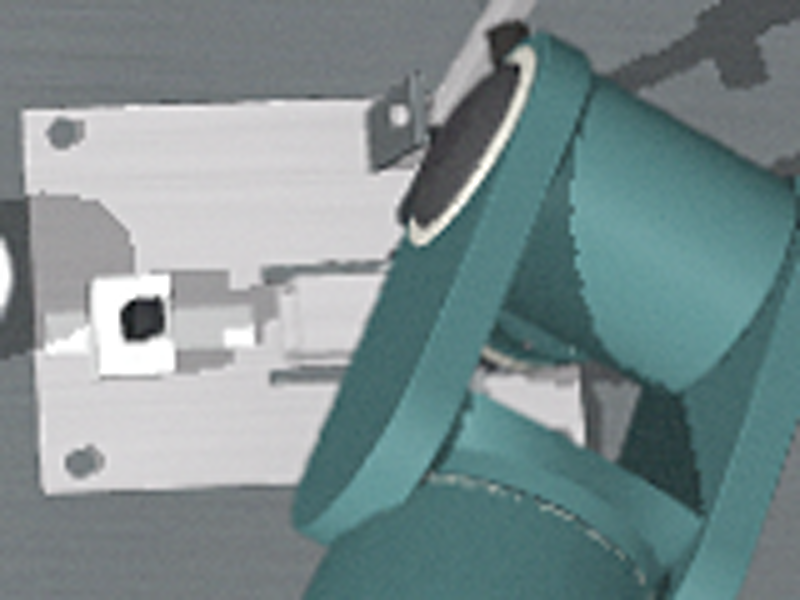

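The tube's near end shows at crop (280–390, 277–360), between the rails at rows about 271 and 377. I'll check the centring numerically before lowering.

```bash
python3 - <<'E'
from h import *
np.set_printoptions(precision=4,suppress=True)
c=cap("top")
g=c["img"].astype(int).sum(2)//3
for u in (341,345,349): print(u,list(enumerate(g[190:220,u],190)))
def jx(u,v,z):
    p=onplane(c,[[u,v]],z)[0]; d=p[:2]-np.array(JIG[:2]); s,k=np.sin(JIG[2]),np.cos(JIG[2]); return d@[k,s],d@[-s,k]
# predicted rows: rails inner/outer top edges (z .025) & tube top edges (z .0751) if at jx=-.02
for x,z in ((.012,.025),(.004,.025),(-.044,.025),(-.052,.025),(0,.0735),(-.04,.0735)):
    P=place(np.array([[x,.0,z],[x,-.01,z]]),*JIG); print(x,z,proj(c,P))
E
```

```text
341 [(190, np.int64(209)), (191, np.int64(213)), (192, np.int64(210)), (193, np.int64(122)), (194, np.int64(137)), (195, np.int64(207)), (196, np.int64(215)), (197, np.int64(213)), (198, np.int64(213)), (199, np.int64(214)), (200, np.int64(214)), (201, np.int64(211)), (202, np.int64(211)), (203, np.int64(210)), (204, np.int64(211)), (205, np.int64(212)), (206, np.int64(215)), (207, np.int64(213)), (208, np.int64(211)), (209, np.int64(209)), (210, np.int64(182)), (211, np.int64(157)), (212, np.int64(200)), (213, np.int64(127)), (214, np.int64(122)), (215, np.int64(117)), (216, np.int64(156)), (217, np.int64(208)), (218, np.int64(206)), (219, np.int64(203))]
345 [(190, np.int64(210)), (191, np.int64(209)), (192, np.int64(150)), (193, np.int64(124)), (194, np.int64(141)), (195, np.int64(218)), (196, np.int64(214)), (197, np.int64(212)), (198, np.int64(213)), (199, np.int64(215)), (200, np.int64(211)), (201, np.int64(212)), (202, np.int64(209)), (203, np.int64(207)), (204, np.int64(211)), (205, np.int64(211)), (206, np.int64(213)), (207, np.int64(214)), (208, np.int64(212)), (209, np.int
[... 518 characters left out ...]
), (203, np.int64(208)), (204, np.int64(209)), (205, np.int64(213)), (206, np.int64(214)), (207, np.int64(213)), (208, np.int64(212)), (209, np.int64(206)), (210, np.int64(160)), (211, np.int64(187)), (212, np.int64(191)), (213, np.int64(111)), (214, np.int64(99)), (215, np.int64(95)), (216, np.int64(91)), (217, np.int64(92)), (218, np.int64(88)), (219, np.int64(96))]
0.012 0.025 [[341.4852 192.2133]
 [345.1008 192.0521]]
0.004 0.025 [[341.7176 195.1421]
 [345.3364 194.9786]]
-0.044 0.025 [[343.0979 212.8268]
 [346.735  212.6492]]
-0.052 0.025 [[343.3254 215.7921]
 [346.9655 215.6122]]
0 0.0735 [[346.6919 194.2483]
 [350.4685 194.078 ]]
-0.04 0.0735 [[347.9206 209.6416]
 [351.7139 209.4581]]
```

The rails and tube edges match the prediction to within a pixel, so the tube is centred. Lower gently.

apply_moves(steps="0.03 0 0 0.004 0 0 0; 0.03 0 0 0.004 0 0 0; 0.03 0 0 0.004 0 0 0; 0.03 0 0 0.003 0 0 0; 0.03 0 0 0.001 0 0 0; 0.03 0 0 0.001 0 0 0; 0.03 0 0 0.001 0 0 0; 0.03 0 0 0 0 0 0; 0.03 0 0 0 0 0 0")

```text
time_s: 14.28
ee_pos: [0.5165, -0.2423, 0.0429]
ee_rot: [3.141, 0.0, 1.648]
force: [-1.3, -0.1, -3.3]
gripper_width: 0.0388
finger_force: 61.1
```

apply_moves(steps="0.03 0 0 0.0005 0 0 0; 0.03 0 0 0.0005 0 0 0; 0.03 0 0 0.0003 0 0 0; 0.03 0 0 0 0 0 0; 0.03 0 0 0 0 0 0")

```text
time_s: 14.7
ee_pos: [0.5166, -0.2423, 0.0426]
ee_rot: [3.141, 0.0, 1.648]
force: [-5.8, 1.8, 9.0]
gripper_width: 0.0392
finger_force: 62.9
```

Contact felt (the z force went from −3.5 to +9 N). Release and rise.

apply_moves(steps="0.042 0 0 0 0 0 0; 0.046 0 0 0 0 0 0; 0.052 0 0 0 0 0 0; 0.06 0 0 0 0 0 0; 0.06 0 0 0 0 0 0; 0.06 0 0 -0.004 0 0 0; 0.06 0 0 -0.008 0 0 0; 0.06 0 0 -0.015 0 0 0; 0.06 0 0 -0.025 0 0 0; 0.06 0 0 -0.03 0 0 0; 0.06 0 0 -0.03 0 0 0; 0.06 0 0 -0.02 0 0 0; 0.06 0 0 0 0 0 0")

```text
time_s: 15.78
ee_pos: [0.5178, -0.2429, 0.1795]
ee_rot: [3.136, 0.004, 1.648]
force: [-0.6, -0.4, 1.1]
gripper_width: 0.0603
finger_force: 0.0
```

```bash
python3 - <<'E'
from h import *
np.set_printoptions(precision=4,suppress=True)
tv=[]
for n in ["top","side"]:
    c=cap(n)
    for th in ["tube","carriage_grip"]:
        for r in finder.landmark_of(n,th)[:3]:
            X=world(c,r["position"]); d=X[:2]-np.array(JIG[:2]); s,k=np.sin(JIG[2]),np.cos(JIG[2])
            if X[1]<0: print(n,th,round(r["score"],2),X,"jig",np.array([d@[k,s],d@[-s,k]]))
to(-.02,.1,.12,1.6468)
E
```

```text
top carriage_grip 0.73 [ 0.5062 -0.099   0.0952] jig [-0.0185  0.1032]
side tube 0.78 [ 0.5117 -0.2383  0.0315] jig [-0.0236 -0.0361]
side carriage_grip 0.69 [ 0.5073 -0.0968  0.0933] jig [-0.0173  0.1053]
t 16.08 pos [ 0.5161 -0.2421  0.1724] rot [-3.1402 -0.0009  1.6482] w 0.0600 F [-0.1  0.6 -0.9]
tool delta [ 0.1402 -0.0002  0.0525] az 0.0014
```

apply_moves(steps="0.06 0.024 0 0 0 0 0; 0.06 0.024 0 0 0 0 0; 0.06 0.024 0 0 0 0 0; 0.06 0.024 0 0 0 0 0; 0.06 0.024 0 0 0 0 0; 0.06 0.024 0 0 0 0 0; 0.06 0 0 0.015 0 0 0; 0.06 0 0 0.02 0 0 0; 0.06 0 0 0.02 0 0 0; 0.06 0 0 0.02 0 0 0; 0.06 0 0 0.012 0 0 0; 0.06 0 0 0.006 0 0 0; 0.06 0 0 0 0 0 0; 0.01 0 0 0 0 0 0; 0.01 0 0 0 0 0 0; 0.01 0 0 0 0 0 0; 0.01 0 0 0 0 0 0; 0.01 0 0 0 0 0 0; 0.01 0 0 0 0 0 0; 0.01 0 0 0 0 0 0", newtons=40)

```text
time_s: 17.75
ee_pos: [0.5064, -0.0988, 0.0818]
ee_rot: [3.138, 0.001, 1.648]
force: [7.1, 0.9, 1.1]
gripper_width: 0.0196
finger_force: 43.2
```

```bash
python3 -c "
from h import *
to(-.02,.02,.0785)"
```

```text
t 17.75 pos [ 0.5064 -0.0988  0.0818] rot [3.1384e+00 6.0000e-04 1.6482e+00] w 0.0196 F [7.1 0.9 1.1]
tool delta [-0.0834 -0.0018  0.0033] az None
```

apply_moves(steps="0.01 -0.003 0.001 0 0 0 0; 0.01 -0.006 0 0 0 0 0; 0.01 -0.008 0 0 0 0 0; 0.01 -0.008 0 0 0 0 0; 0.01 -0.008 0 0 0 0 0; 0.01 -0.008 0 0 0 0 0; 0.01 -0.006 0 0 0 0 0; 0.01 -0.005 0 0 0 0 0; 0.01 -0.005 0 0 0 0 0; 0.01 -0.005 0 0 0 0 0; 0.01 -0.005 0 0 0 0 0; 0.01 -0.004 0 0 0 0 0; 0.01 -0.003 0 0 0 0 0; 0.01 0 0 0 0 0 0")

```text
time_s: 18.92
ee_pos: [0.5117, -0.173, 0.0817]
ee_rot: [-3.141, 0.0, 1.648]
force: [-10.9, -1.9, 11.1]
gripper_width: 0.0193
finger_force: 44.5
```

```bash
python3 -c "
from h import *
to(-.02,.02,.0785)"
```

```text
t 18.92 pos [ 0.5117 -0.173   0.0817] rot [-3.1409e+00  4.0000e-04  1.6479e+00] w 0.0193 F [-10.9  -1.9  11.1]
tool delta [-0.009  -0.0014  0.0032] az None
```

apply_moves(steps="0.01 -0.0015 -0.0008 -0.0003 0 0 0; 0.01 -0.0015 0 0 0 0 0; 0.01 -0.0015 0 0 0 0 0; 0.01 -0.0015 0 0 0 0 0; 0.01 -0.001 0 0 0 0 0; 0.01 0 0 0 0 0 0")

```text
time_s: 19.42
ee_pos: [0.5121, -0.1795, 0.0818]
ee_rot: [3.141, -0.0, 1.648]
force: [-1.5, 3.4, 6.0]
gripper_width: 0.0189
finger_force: 43.8
```

```bash
python3 -c "
from h import *
to(-.02,.02,.0785)"
```

```text
t 19.42 pos [ 0.5121 -0.1795  0.0818] rot [ 3.1407e+00 -1.0000e-04  1.6482e+00] w 0.0189 F [-1.5  3.4  6. ]
tool delta [-0.0025 -0.0012  0.0033] az None
```

apply_moves(steps="0.01 -0.001 0 0 0 0 0; 0.01 -0.001 0 0 0 0 0; 0.01 -0.0005 0 0 0 0 0; 0.01 0 0 0 0 0 0")

```text
time_s: 19.75
ee_pos: [0.5122, -0.1812, 0.0818]
ee_rot: [3.141, -0.002, 1.648]
force: [-2.9, 10.2, 8.3]
gripper_width: 0.0192
finger_force: 44.2
```

apply_moves(steps="0.01 -0.001 0 0 0 0 0; 0.01 -0.0005 0 0 0 0 0; 0.01 0 0 0 0 0 0")

```text
time_s: 20.0
ee_pos: [0.5122, -0.1813, 0.0818]
ee_rot: [3.141, -0.005, 1.649]
force: [-5.9, 24.0, 12.3]
gripper_width: 0.0196
finger_force: 44.7
```

The carriage stopped at a firm 24 N, so the tube is against the end stop. I'll relax, release and rise, then check.

apply_moves(steps="0.01 0.001 0 0 0 0 0; 0.03 0 0 0 0 0 0; 0.045 0 0 0 0 0 0; 0.06 0 0 0 0 0 0; 0.06 0 0 0 0 0 0; 0.06 0 0 -0.01 0 0 0; 0.06 0 0 -0.02 0 0 0; 0.06 0 0 -0.03 0 0 0; 0.06 0 0 -0.03 0 0 0; 0.06 0 0 -0.03 0 0 0; 0.06 0 0 -0.03 0 0 0; 0.06 0 0 -0.03 0 0 0; 0.06 0 0 -0.02 0 0 0; 0.06 0 0 0 0 0 0; 0.06 0 0 0 0 0 0")

```text
time_s: 21.25
ee_pos: [0.5122, -0.1826, 0.2825]
ee_rot: [3.139, 0.001, 1.648]
force: [-0.1, -0.2, -0.3]
gripper_width: 0.0599
finger_force: 0.0
```

```bash
python3 - <<'E'
from h import *
np.set_printoptions(precision=4,suppress=True)
def J(X):
    d=X[:2]-np.array(JIG[:2]); s,k=np.sin(JIG[2]),np.cos(JIG[2]); return np.array([d@[k,s],d@[-s,k],X[2]])
for n in ["top","side"]:
    c=cap(n)
    cv2.imwrite(f"pics/{n}3.png",cv2.resize((c["img"][130:260,280:440,::-1] if n=="top" else c["img"][70:200,200:360,::-1]),(640,520),interpolation=cv2.INTER_CUBIC))
    for th in ["tube","carriage_grip","clamp_bar","clamp_hinge","foot","nest"]:
        for r in finder.landmark_of(n,th)[:3]:
            X=world(c,r["position"])
            if X[1]<0: print(n,th,round(r["score"],2),X,"jig",J(X))
to(.117,-.09,.28,1.6468)
th=np.linspace(1.82,0,37); x=.08-.15*np.cos(th); z=.086+.15*np.sin(th)
print(np.c_[np.diff(x),-np.diff(z)].round(4).tolist())
E
```

```text
top tube 0.74 [ 0.5127 -0.1796  0.0958] jig [-0.0182  0.0223  0.0958]
top carriage_grip 0.76 [ 0.5093 -0.1797  0.0944] jig [-0.0215  0.0225  0.0944]
top clamp_bar 0.67 [ 0.6517 -0.253   0.2301] jig [ 0.1149 -0.0614  0.2301]
top clamp_hinge 0.66 [ 0.6162 -0.2565  0.084 ] jig [ 0.0792 -0.0622  0.084 ]
top foot 0.65 [ 0.6161 -0.2607  0.0847] jig [ 0.0788 -0.0664  0.0847]
top nest 0.74 [ 0.5163 -0.2572  0.014 ] jig [-0.0205 -0.0553  0.014 ]
side carriage_grip 0.63 [ 0.5147 -0.178   0.0956] jig [-0.016   0.0238  0.0956]
side clamp_bar 0.86 [ 0.6537 -0.2532  0.2302] jig [ 0.1168 -0.0618  0.2302]
side clamp_bar 0.31 [ 0.618  -0.2547  0.0886] jig [ 0.0811 -0.0605  0.0886]
side clamp_hinge 0.92 [ 0.617  -0.2526  0.0863] jig [ 0.0803 -0.0584  0.0863]
side foot 0.47 [ 0.6115 -0.2523  0.1903] jig [ 0.0748 -0.0576  0.1903]
side nest 0.72 [ 0.5204 -0.2624  0.0123] jig [-0.0168 -0.0608  0.0123]
t 21.95 pos [ 0.512  -0.1825  0.2808] rot [-3.1416 -0.      1.6483] w 0.0600 F [-0.2 -0.1  0.6]
tool delta [-0.1098  0.1359  0.0008] az 0.0015
[[-0.0074, -0.0017], [-0.0075, -0.0013], [-0.0075, -0.0009], [-0.0076, -0.0005], [-0.0076, -0.0002], [-0.0076, 0.0002], [-0.0076, 0.0006], [-0.0075, 0.001], [-0.0075, 0.0014], [-0.0074, 0.0017], [-0.0073, 0.0021], [-0.0072, 0.0025], [-0.007, 0.0028], [-0.0069, 0.0032], [-0.0067, 0.0035], [-0.0065, 0.0039], [-0.0063, 0.0042], [-0.0061, 0.0045], [-0.0059, 0.0048], [-0.0056, 0.0051], [-0.0054, 0.0054], [-0.0051, 0.0056], [-0.0048, 0.0059], [-0.0045, 0.0061], [-0.0042, 0.0063], [-0.0038, 0.0065], [-0.0035, 0.0067], [-0.0032, 0.0069], [-0.0028, 0.007], [-0.0024, 0.0072], [-0.0021, 0.0073], [-0.0017, 0.0074], [-0.0013, 0.0075], [-0.001, 0.0075], [-0.0006, 0.0076], [-0.0002, 0.0076]]
```

View pics/side3.png

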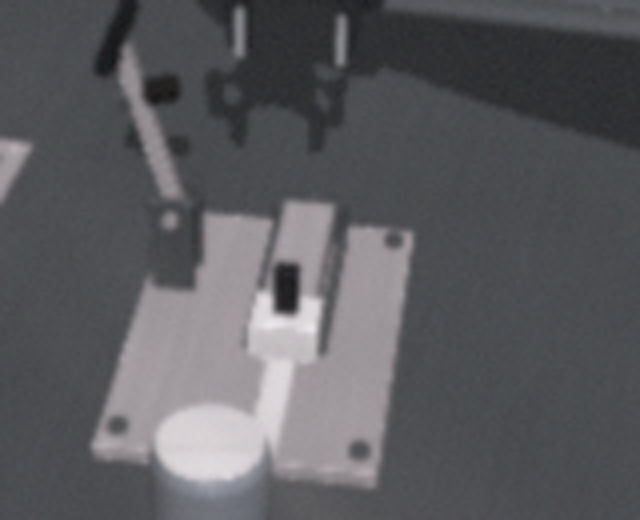

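The side view shows the carriage block at (285,325) directly against the tube (305,245), and the clamp arm leaning back at (150,130). Moving over the bar, then I'll re-check the tube from above.

apply_moves(steps="0.06 -0.01 0.012 0 0 0 0; 0.06 -0.015 0.018 0 0 0 0; 0.06 -0.02 0.025 0 0 0 0; 0.06 -0.02 0.025 0 0 0 0; 0.06 -0.02 0.025 0 0 0 0; 0.06 -0.015 0.018 0 0 0 0; 0.06 -0.01 0.012 0 0 0 0; 0.06 0 0 0 0 0 0; 0.06 0 0 0 0 0 0")

```text
time_s: 22.7
ee_pos: [0.6553, -0.2819, 0.2799]
ee_rot: [-3.14, -0.001, 1.648]
force: [0.3, 0.1, 0.5]
gripper_width: 0.0602
finger_force: 0.0
```

```bash
python3 - <<'E'
from h import *
np.set_printoptions(precision=4,suppress=True)
to(.1165,-.09,.225,1.6468)
c=cap("top")
I=c["img"][170:240,300:400,::-1].copy(); I=cv2.resize(I,(800,560),interpolation=cv2.INTER_CUBIC)
for x,y,z in ((0,0,.055),(-.04,0,.055),(0,-.12,.055),(-.04,-.12,.055),(.01,-.12,.049),(-.05,-.12,.049),(.006,0,.053),(-.046,0,.053)):
    p=((proj(c,place(np.array([[x,y,z]]),*JIG))[0]-[300,170]+.5)*8-.5).round().astype(int); cv2.circle(I,tuple(map(int,p)),3,(0,0,255) if z==.055 else (255,0,0),-1)
cv2.imwrite("pics/t4.png",I)
E
```

```text
t 22.70 pos [ 0.6553 -0.2819  0.2799] rot [-3.1404 -0.0007  1.648 ] w 0.0602 F [0.3 0.1 0.5]
tool delta [0.0004 0.0003 0.0549] az 0.0012
```

View pics/t4.png

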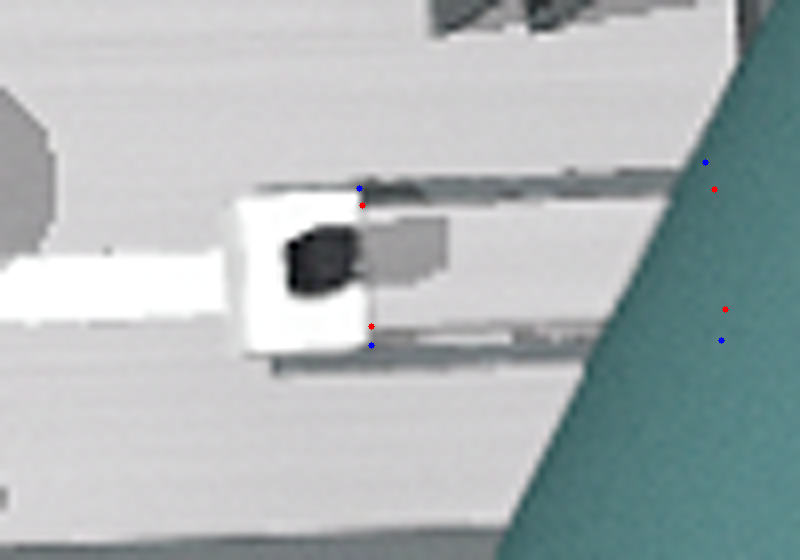

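The carriage face (px 365) sits on the predicted q = 0.100 line and the tube is flush against it. Now to grip the bar.

apply_moves(steps="0.06 0 0 0.01 0 0 0; 0.06 0 0 0.015 0 0 0; 0.06 0 0 0.015 0 0 0; 0.06 0 0 0.01 0 0 0; 0.06 0 0 0.005 0 0 0; 0.06 0 0 0 0 0 0; 0.01 0 0 0 0 0 0; 0.01 0 0 0 0 0 0; 0.01 0 0 0 0 0 0; 0.01 0 0 0 0 0 0; 0.01 0 0 0 0 0 0; 0.01 0 0 0 0 0 0; 0.01 0 0 0 0 0 0", newtons=30)

```text
time_s: 23.83
ee_pos: [0.6555, -0.2817, 0.2268]
ee_rot: [3.14, 0.001, 1.648]
force: [2.9, 0.7, 6.0]
gripper_width: 0.0151
finger_force: 29.4
```

```bash
python3 -c "
from h import *
to(.1165,-.09,.225,1.6468)"
```

```text
t 23.83 pos [ 0.6555 -0.2817  0.2268] rot [3.1400e+00 8.0000e-04 1.6484e+00] w 0.0151 F [2.9 0.7 6. ]
tool delta [0.0003 0.     0.0018] az 0.0016
```

Gripped (15 mm). Now I'll follow the arc.

apply_moves(steps="0.01 0 -0.0074 -0.0017 0 0 0; 0.01 0 -0.0075 -0.0013 0 0 0; 0.01 0 -0.0075 -0.0009 0 0 0; 0.01 0 -0.0076 -0.0005 0 0 0; 0.01 0 -0.0076 -0.0002 0 0 0; 0.01 0 -0.0076 0.0002 0 0 0; 0.01 0 -0.0076 0.0006 0 0 0; 0.01 0 -0.0075 0.001 0 0 0; 0.01 0 -0.0075 0.0014 0 0 0; 0.01 0 -0.0074 0.0017 0 0 0; 0.01 0 -0.0073 0.0021 0 0 0; 0.01 0 -0.0072 0.0025 0 0 0; 0.01 0 -0.007 0.0028 0 0 0; 0.01 0 -0.0069 0.0032 0 0 0; 0.01 0 -0.0067 0.0035 0 0 0; 0.01 0 -0.0065 0.0039 0 0 0; 0.01 0 0 0 0 0 0")

```text
time_s: 25.25
ee_pos: [0.537, -0.2908, 0.2067]
ee_rot: [-3.14, -0.001, 1.648]
force: [-3.4, 2.7, 1.3]
gripper_width: 0.0144
finger_force: 30.2
```

```bash
python3 -c "
from h import *
th=1.82*20/36
print(.08-.15*np.cos(th),.081+.15*np.sin(th)); to(.08-.15*np.cos(th),-.09,.081+.15*np.sin(th),1.6468)"
```

```text
0.00036207965193349456 0.20811334171767737
t 25.25 pos [ 0.537  -0.2908  0.2067] rot [-3.1396e+00 -6.0000e-04  1.6479e+00] w 0.0144 F [-3.4  2.7  1.3]
tool delta [ 0.0003  0.0027 -0.0015] az 0.0011
```

apply_moves(steps="0.01 0 -0.0063 0.0042 0 0 0; 0.01 0 -0.0061 0.0045 0 0 0; 0.01 0 -0.0059 0.0048 0 0 0; 0.01 0 -0.0056 0.0051 0 0 0; 0.01 0 -0.0054 0.0054 0 0 0; 0.01 0 -0.0051 0.0056 0 0 0; 0.01 0 -0.0048 0.0059 0 0 0; 0.01 0 -0.0045 0.0061 0 0 0; 0.01 0 -0.0042 0.0063 0 0 0; 0.01 0 -0.0038 0.0065 0 0 0; 0.01 0 -0.0035 0.0067 0 0 0; 0.01 0 -0.0032 0.0069 0 0 0; 0.01 0 -0.0028 0.007 0 0 0; 0.01 0 -0.0024 0.0072 0 0 0; 0.01 0 -0.0021 0.0073 0 0 0; 0.01 0 0 0 0 0 0")

```text
time_s: 26.58
ee_pos: [0.473, -0.2957, 0.1162]
ee_rot: [3.141, -0.0, 1.648]
force: [8.4, 1.6, -5.6]
gripper_width: 0.0146
finger_force: 29.3
```

```bash
python3 - <<'E'
from h import *
to(-.07,-.09,.081,1.6468)
c=cap("side")
for r in finder.landmark_of("side","clamp_bar")[:2]+finder.landmark_of("side","foot")[:2]: print(r["score"],world(c,r["position"]).round(4))
E
```

```text
t 26.58 pos [ 0.473  -0.2957  0.1162] rot [ 3.1412e+00 -4.0000e-04  1.6483e+00] w 0.0146 F [ 8.4  1.6 -5.6]
tool delta [ 0.0004 -0.0035  0.0352] az 0.0015
0.95 [ 0.4688 -0.2667  0.1134]
0.4 [ 0.5133 -0.258   0.0752]
0.4 [ 0.5157 -0.2631  0.0339]
```

The bar has slipped toward the fingertips, with the arm at about 0.18 rad. I'll let go and press it down from above with closed fingers.

apply_moves(steps="0.03 0 0 0 0 0 0; 0.05 0 0 0 0 0 0; 0.05 0 0 0 0 0 0; 0.05 0 0 -0.01 0 0 0; 0.05 0 0 -0.015 0 0 0; 0.05 0 0 -0.02 0 0 0; 0 0.01 -0.001 0 0 0 0; 0 0.01 -0.001 0 0 0 0; 0 0.01 -0.001 0 0 0 0; 0 0 0 0 0 0 0; 0 0 0 0 0 0 0; 0 0 0 0 0 0 0; 0 0 0 0 0 0 0", newtons=40)

```text
time_s: 27.82
ee_pos: [0.4678, -0.2662, 0.1627]
ee_rot: [-3.141, -0.0, 1.648]
force: [0.2, 0.6, 0.1]
gripper_width: -0.0001
finger_force: 0.0
```

```bash
python3 - <<'E'
from h import *
to(-.07,-.06,.108,1.6468)
for n in("side","top"):
  c=cap(n)
  for r in finder.landmark_of(n,"clamp_bar")[:2]: print(r["score"],world(c,r["position"]).round(4))
E
```

```text
t 27.82 pos [ 0.4678 -0.2662  0.1627] rot [-3.1412e+00 -2.0000e-04  1.6483e+00] w -0.0001 F [0.2 0.6 0.1]
tool delta [ 0.0006 -0.0005  0.0547] az 0.0015
0.65 [ 0.4706 -0.2664  0.1137]
0.83 [ 0.4634 -0.264   0.1174]
```

apply_moves(steps="0 0 0 0.01 0 0 0; 0 0 0 0.01 0 0 0; 0 0 0 0.005 0 0 0; 0 0 0 0.004 0 0 0; 0 0 0 0.004 0 0 0; 0 0 0 0.004 0 0 0; 0 0 0 0.004 0 0 0; 0 0 0 0.003 0 0 0; 0 0 0 0.003 0 0 0; 0 0 0 0.003 0 0 0; 0 0 0 0 0 0 0")

```text
time_s: 28.93
ee_pos: [0.4677, -0.266, 0.1124]
ee_rot: [-3.141, -0.0, 1.648]
force: [-0.0, 0.7, -0.6]
gripper_width: -0.0001
finger_force: 0.0
```

apply_moves(steps="0 0 0 0.002 0 0 0; 0 0 0 0.002 0 0 0; 0 0 0 0.001 0 0 0; 0 0 0 0.001 0 0 0")

```text
time_s: 29.27
ee_pos: [0.4679, -0.2662, 0.107]
ee_rot: [3.142, 0.0, 1.648]
force: [-2.2, 0.4, 3.9]
gripper_width: -0.0003
finger_force: 1.2
```

```bash
python3 - <<'E'
from h import *
to(-.07,-.06,.108,1.6468)
for n in("side","top"):
  c=cap(n)
  for r in finder.landmark_of(n,"clamp_bar")[:2]: print(r["score"],world(c,r["position"]).round(4))
cv2.imwrite("pics/s5.png",cv2.resize(optics.capture("side")["img"][70:200,200:360,::-1],(640,520),interpolation=cv2.INTER_CUBIC))
E
```

```text
t 29.27 pos [ 0.4679 -0.2662  0.107 ] rot [3.1416e+00 1.0000e-04 1.6483e+00] w -0.0003 F [-2.2  0.4  3.9]
tool delta [ 0.0006 -0.0006 -0.001 ] az 0.0015
0.77 [ 0.469  -0.2664  0.0837]
0.56 [ 0.7777  0.0096 -0.0011]
0.62 [ 0.462  -0.2641  0.0859]
```

View pics/s5.png

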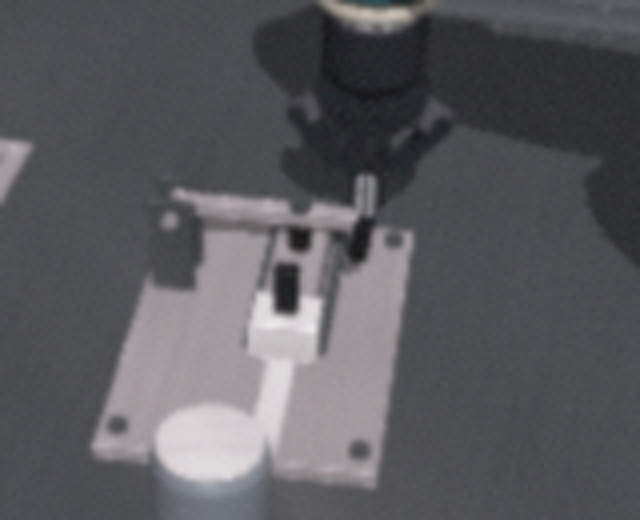

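The clamp arm is level, with its foot at (300,237) on the tube and the fingertips on the bar at (362,225). Pressing firmly.

apply_moves(steps="0 0 0 0.001 0 0 0; 0 0 0 0.001 0 0 0; 0 0 0 0 0 0 0")

```text
time_s: 29.77
ee_pos: [0.4679, -0.2661, 0.1051]
ee_rot: [3.142, 0.0, 1.648]
force: [-0.4, -0.4, 3.4]
gripper_width: -0.0007
finger_force: 1.6
```

apply_moves(steps="0 0 0 0.001 0 0 0; 0 0 0 0.001 0 0 0; 0 0 0 0 0 0 0")

```text
time_s: 30.02
ee_pos: [0.4679, -0.2662, 0.1034]
ee_rot: [3.141, 0.0, 1.648]
force: [-4.0, 2.1, 6.2]
gripper_width: 0.0002
finger_force: 3.6
```

```bash
python3 - <<'E'
from h import *
for n in("side","top"):
  B=[];H=[];F=[]
  for i in range(4):
    c=cap(n)
    for th,L in(("clamp_bar",B),("clamp_hinge",H),("foot",F)):
      r=[world(c,q["position"]) for q in finder.landmark_of(n,th)]
      r=[q for q in r if q[1]<-.2]
      if r: L.append(r[0])
  for L in(B,H,F):
    if L: print(n,len(L),np.mean(L,0).round(4),np.std(L,0).round(4))
to(-.07,-.06,.108)
E
```

```text
side 4 [ 0.4686 -0.2664  0.0801] [0.0004 0.0016 0.0023]
side 4 [ 0.6188 -0.2541  0.0871] [0.0006 0.0013 0.0014]
side 3 [ 0.5173 -0.2581  0.0545] [0.0003 0.0017 0.0004]
top 3 [ 0.4625 -0.2667  0.0838] [0.0014 0.0019 0.0013]
top 3 [ 0.6154 -0.2591  0.0835] [0.0025 0.0015 0.001 ]
top 4 [ 0.5441 -0.2629  0.0634] [0.041  0.0008 0.0132]
t 31.62 pos [ 0.4679 -0.2662  0.1034] rot [3.1415e+00 2.0000e-04 1.6483e+00] w 0.0001 F [-4.3  1.4  7.3]
tool delta [ 0.0006 -0.0006 -0.0046] az None
```

apply_moves(steps="0 0 0 0.0005 0 0 0; 0 0 0 0.0005 0 0 0; 0 0 0 0 0 0 0; 0 0 0 0 0 0 0")

```text
time_s: 31.95
ee_pos: [0.4679, -0.2662, 0.1032]
ee_rot: [3.141, 0.0, 1.648]
force: [-7.2, 3.5, 14.8]
gripper_width: -0.0002
finger_force: 7.7
```

apply_moves(steps="0 0 0 0.0007 0 0 0; 0 0 0 0.0005 0 0 0; 0 0 0 0 0 0 0; 0 0 0 0 0 0 0; 0 0 0 0 0 0 0")

```text
time_s: 32.37
ee_pos: [0.468, -0.2663, 0.1029]
ee_rot: [3.141, 0.001, 1.648]
force: [-11.4, 6.5, 25.2]
gripper_width: 0.0001
finger_force: 12.6
```

apply_moves(steps="0 0 0 -0.0015 0 0 0; 0 0 0 -0.002 0 0 0; 0 0 0 -0.004 0 0 0; 0 0 0 -0.01 0 0 0; 0 0 0 -0.02 0 0 0; 0 0 0 -0.03 0 0 0; 0 0 0 -0.03 0 0 0; 0 0 0 -0.03 0 0 0; 0 0 0 -0.02 0 0 0; 0 0 -0.03 0 0 0 0; 0 0 -0.035 0 0 0 0; 0 0 -0.03 0 0 0 0; 0 0 0 0 0 0 0; 0 0 0 0 0 0 0")

```text
time_s: 33.53
ee_pos: [0.3724, -0.2737, 0.2493]
ee_rot: [3.14, 0.001, 1.647]
force: [0.3, -0.0, -0.3]
gripper_width: 0.0002
finger_force: 0.0
```

```bash
python3 - <<'E'
from h import *
to(-.07,-.06,.108)
out=[]
for n in("side","top"):
  c=cap(n)
  for th in("clamp_bar","clamp_hinge","foot","carriage_grip"):
      for q in finder.landmark_of(n,th)[:1]: print(n,th,round(q["score"],2),world(c,q["position"]).round(4))
  out.append(cv2.resize(c["img"][70:200,200:360,::-1] if n=="side" else c["img"][135:265,280:440,::-1],(400,325),interpolation=cv2.INTER_CUBIC))
cv2.imwrite("pics/f6.png",np.hstack(out))
E
```

```text
t 33.53 pos [ 0.3724 -0.2737  0.2493] rot [3.1402e+00 1.2000e-03 1.6467e+00] w 0.0002 F [ 0.3 -0.  -0.3]
tool delta [0.001  0.095  0.1415] az None
side clamp_hinge 0.94 [ 0.6185 -0.2539  0.0884]
side foot 0.39 [ 0.5195 -0.2584  0.053 ]
side carriage_grip 0.9 [ 0.5152 -0.1761  0.0961]
top clamp_bar 0.76 [ 0.4618 -0.2679  0.0827]
top clamp_hinge 0.66 [ 0.6161 -0.26    0.0839]
top foot 0.7 [ 0.6155 -0.2607  0.0855]
top carriage_grip 0.71 [ 0.5121 -0.1781  0.0954]
```

View pics/f6.png

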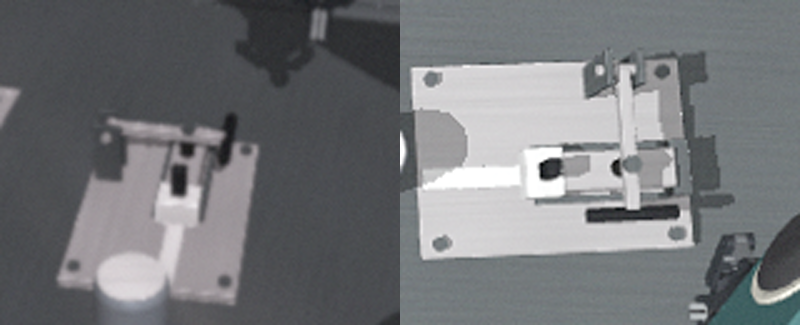

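The left view shows the clamp arm level with its foot on the tube at (190,145). The right view shows the carriage (545,170), tube and stop in line and the arm across the tube at (630,150), with the robot clear. Handing in.

```bash
python3 -c "
from h import *
print(ctrl.finish_job())"
```

```text
the job is handed in; nothing more can be done
None
```

The job is handed in at about 33.5 s: the tube lies in the channel with the carriage closed up against it (pushed to 24 N) and the clamp foot pressed down (25 N at the bar); the foot's remaining force after I let go was not measured, and no verdict came back.

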